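# Seat the centrifuge rotor on its locating pin

### The job

The rotor of the small bench centrifuge is standing loose and too high on its drive. With a fingertip, push the rotor round by its upright sleeves until the notch in its rim is over the locating pin, then press the hub straight down until the rotor is fully home, its disc flush with the deck, and let go. Do not pick the rotor up, and leave the vials on the deck and the temperature logger where they are.

Things in the scene. Friction and masses are not known exactly. Their poses are not given: they have to be found in the camera images.
- centrifuge: Small white bench centrifuge without lid, fixed to the desk: a box 190 mm (its x) by 200 mm (its y), its flat deck 53 mm above the desk. A round bowl, 152 mm across, is sunk in the deck. Origin on the desk under the bowl's centre (the rotor's axis); z up; the control panel is on its -x face, the locating pin at its +x side.
- pin (a point): Locating pin: level round steel pin, 8 mm thick, sticking radially inward from the bowl wall, 60 to 76 mm from the rotor's axis, its top 51 mm above the desk; hidden under the raised disc until the notch is over it. A black nose (16 mm radial, 10 wide, 8 high) on the deck just outside the bowl marks its direction. This point: over the pin, 66 mm from the axis, at deck height.
- rotor: Loose aluminium rotor, about 180 g: disc 140 mm across, 10 mm thick, one rim notch at its +x. Origin at the centre of the disc's underside, z up. Its blind bore sits on a fixed spindle (1 mm play): it turns in place either way (under 2 N at a sleeve) and stays where left. It starts with its underside 53 mm above the desk, 10 mm too high, carried by a stiff sliding drive plate.
- hub (a point): Centre of the top of the rotor's round hub (35 mm wide, flat top about 24 mm), 34 mm above the disc's underside: the place to press. With the notch over the pin, about 7 N slides the rotor down 10 mm to a hard stop (underside 43 mm above the desk, disc top flush with the deck), where it stays; otherwise the pin blocks it.
- sleeve_1 (a point): Centre of the top of an upright grey round tube sleeve on the rotor, 16 mm across, rising 22 mm above the disc's top face (top 32 mm above the underside), fixed to the disc; 48 mm from the rotor's axis, 60 degrees counter-clockwise (seen from above) from the notch. Push it sideways to turn the rotor.
- sleeve_2 (a point): Centre of the top of an upright grey round tube sleeve on the rotor, 16 mm across, rising 22 mm above the disc's top face (top 32 mm above the underside), fixed to the disc; 48 mm from the rotor's axis, 180 degrees counter-clockwise (seen from above) from the notch. Push it sideways to turn the rotor.
- sleeve_3 (a point): Centre of the top of an upright grey round tube sleeve on the rotor, 16 mm across, rising 22 mm above the disc's top face (top 32 mm above the underside), fixed to the disc; 48 mm from the rotor's axis, 300 degrees counter-clockwise (seen from above) from the notch. Push it sideways to turn the rotor.
- notch (a point): Middle of the rim notch, on the disc's top face, 66 mm from the rotor's axis. The notch is 18 mm wide, cut from 56 mm radius out to the rim and right through the disc. It must be over the pin within about 5 mm sideways for the rotor to go down.
- vial_1: Small glass vial, 16 mm across, 35 mm high, standing loose on the deck's front left corner (seen from the panel side), about 115 mm from the rotor's axis; to be left alone. Origin at the centre of its foot.
- vial_2: The same kind of vial on the deck's far right corner; to be left alone.
- temp_logger: Loose flat temperature logger, 52 x 82 x 17 mm, lying on the desk to the right of the centrifuge; to be left alone. Origin at the centre of its underside.

How it is judged:
By the outcome, as a careful person would: the job done as asked, in the order asked, and still so for the second after the job is handed in, with the robot touching nothing.
It also fails if it takes over 51 s, if anything falls off the work surface, if the arm or the gripper's body presses on something with over 40 N, if the wrist force passes 120 N, or if a joint passes its speed limit or range.

### The arm

A 6-joint arm with a two-finger parallel gripper is mounted at the origin on a cart in front of the work surface, level with it; the furniture and walls round the work are solid. World frame = base frame: x ahead of the robot, y to its left, z up, the work surface at z = 0. Lengths are in m, angles in rad, forces in N, time in s.
With the tool pointing down it reaches from about 0.375 to 0.975 m from the base axis. Payload 3.8 kg.
Tool frame: the origin (TCP) lies on the mounting face of the last link; the fingertips stand 173 mm ahead of it and the grasp point (between the pads) lies 155 mm ahead of it; z points along the fingers, y is the direction in which the jaws open and shut (so a half turn about z gives the same grasp; the last joint's range is limited). The gripper opens to 85 mm and grips with 20 to 120 N. Pads are 22 mm wide; open, the fingers measure 114 mm over their backs; the gripper's body (76 mm by 85 mm) begins 54 mm behind the grasp point. The pads swing forward as they close: fully open they stand 13 mm farther back than shut.
Start: joints at [-1.239, 0.264, 1.604, -0, 1.274, -0.037], TCP at [0.243, -0.63, 0.405] pointing down, gripper open.
Joint ranges: [-2.63, 2.63], [-0.94, 2.18], [0.31, 2.57], [-1.31, 4.45], [0, 2.66], [-2.55, 2.55]. Speed limits (rad/s): [2.57, 2.57, 3.14, 3.14, 3.14, 3.14].

### API

Orientations are given as a rotation vector (axis times angle).
In Python, from workcell import bot gives the robot as it stands.
- The arm moves only by the shell command python3 -m jog 'ROWS' [FORCE]. ROWS is JSON, a list that holds one entry, the list of rows, each a list of 7 numbers: the closure, from 0 (fully open) to 1 (shut), then the shift along the tool's x, y, z in cm, then the turn, a rotation vector about the tool's x, y, z in rad. A call has 1 to 12 rows; each row is the pose to reach, as a shift and turn from the pose commanded when the call began, along the tool's axes at that moment; what a row does not reach only later rows make up. A row lasts 1/8 s, in which the tool goes at most 62.5 mm and 10.7 degrees, less where a joint would pass 70% of its speed; a pose out of reach is approached as far as the arm can. A call with a gripper value outside its range is refused whole. The fingers move at their own pace and stop on an object; FORCE is the grip in N (left out, the last holds). Time passes only in rows, so rows that repeat a pose let the fingers close. It gives the time, the measured TCP pose, the force and the opening at its end, in the units of the state.
- bot.read_state(): the state, without advancing time (a new reading comes with each control period).
- bot.read_camera(name): name is "scene" or "top" or "wrist"; returns the picture (400x640x3 uint8, red, green, blue); there is no depth.
- bot.camera_model(name): a dict with "intrinsics" (3x3 intrinsics, pixels), "rvec" (rotation vector, rad) and "tvec" (3), from world to camera coordinates, as OpenCV has them. Camera axes: x right, y down, z forward; pixel columns grow to the right and rows downward; lengths in m; the calibration is good to about 2 mm. A picture is of the moment at which its call begins: read the wrist's pose just before it. camera_model takes no time and is no camera call; for the wrist camera it gives the pose at the moment of the call.
- bot.finish_job(): hands the job in, once; it reports no verdict.
The state is a dict: "time": time; "q": joint angles; "joint_vel": joint speeds; "joint_torque": joint torques, N m; "tool_pos": TCP position; "tcp_rot": TCP orientation; "wrist_force": force on the tool from outside, world axes, zero at the start; "torque": the same for the moment, N m; "width": opening from 0.0 (shut) to 1.0 (fully open).
Only numpy, scipy, OpenCV 4.12 (cv2) and the standard library are available. Lean on these libraries where they do the work, as an engineer would, in place of code of your own. Each camera call takes 0.05 s, during which the arm holds its last target.

## Working session

There is one attempt and no reset: what is moved stays moved. The work goes in short steps, Python scripts to look and compute and a shell command to move; the robot and the scene stay as the last step left them, time stands still between calls to the robot, and variables do not carry over. Pictures are saved under pics/ and viewed, and the job is handed in when it is done.

```bash
ls; mkdir -p pics
python3 - <<'E'
from workcell import bot
import cv2
s=bot.read_state();print(s)
for n in("scene","top"):
    im=bot.read_camera(n);cv2.imwrite(f"pics/{n}0.png",im[:,:,::-1])
    print(n,bot.camera_model(n))
E
```

```text
pics
{'time': 0.0, 'q': array([-1.23890307e+00,  2.64734262e-01,  1.60541785e+00, -2.38611777e-05,
        1.27370394e+00, -3.68876795e-02]), 'joint_vel': array([-1.73669576e-03, -3.20187895e-04,  9.22738406e-04, -1.02877486e-04,
        1.88229070e-05, -1.61444181e-03]), 'joint_torque': array([-2.42004055e-03, -5.15115559e+01, -3.67311859e+01, -9.56935855e-05,
        1.29425238e-02,  3.86911972e-05]), 'tool_pos': array([ 0.24320721, -0.62927428,  0.40335064]), 'tcp_rot': array([-3.08613733e+00, -5.75603696e-01,  5.57561995e-04]), 'wrist_force': array([ 0.52417417, -0.27362711,  0.22142585]), 'torque': array([-0.03788096, -0.03046548, -0.01677783]), 'width': 1.0039097746451036}
scene {'intrinsics': array([[439.69260455,   0.        , 323.12373878],
       [  0.        , 439.69260455, 198.48236008],
       [  0.        ,   0.        ,   1.        ]]), 'rvec': array([ 0.99288683, -2.23308362,  1.22979224]), 'tvec': array([0.25333893, 0.33436779, 0.84742011])}
top {'intrinsics': array([[388.78922781,   0.        , 320.1239134 ],
       [  0.        , 388.78922781, 202.32598047],
       [  0.        ,   0.        ,   1.        ]]), 'rvec': array([ 2.20587805, -2.22951256,  0.08466313]), 'tvec': array([-0.16078885,  0.51396539,  0.90215126])}
```

View pics/scene0.png

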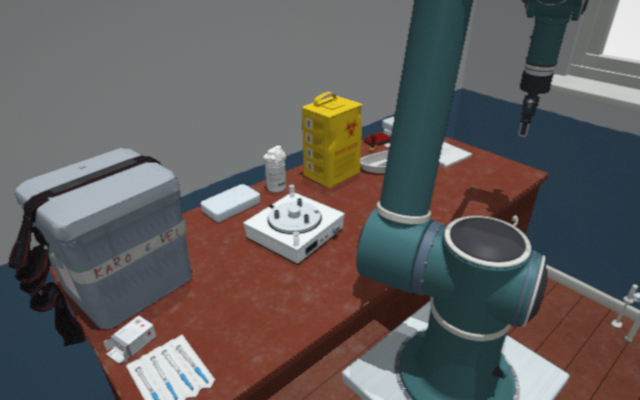

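View pics/top0.png

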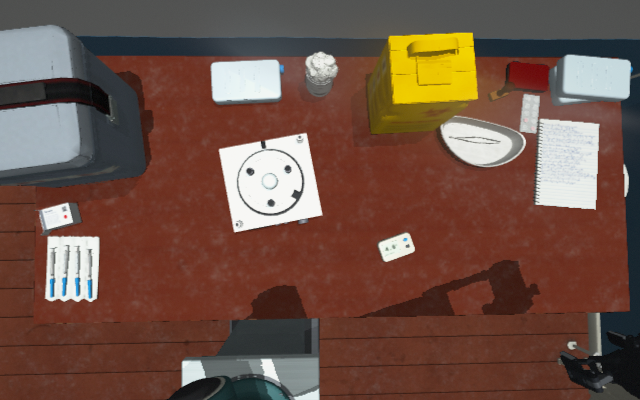

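Run:
```python
import cv2
im=cv2.imread("pics/top0.png")[125:240,210:330]
cv2.imwrite("pics/topc.png",cv2.resize(im,None,fx=5,fy=5,interpolation=cv2.INTER_CUBIC))
im=cv2.imread("pics/scene0.png")[170:270,235:355]
cv2.imwrite("pics/scenec.png",cv2.resize(im,None,fx=6,fy=6,interpolation=cv2.INTER_CUBIC))
```

```text
(no output)
```

View pics/topc.png

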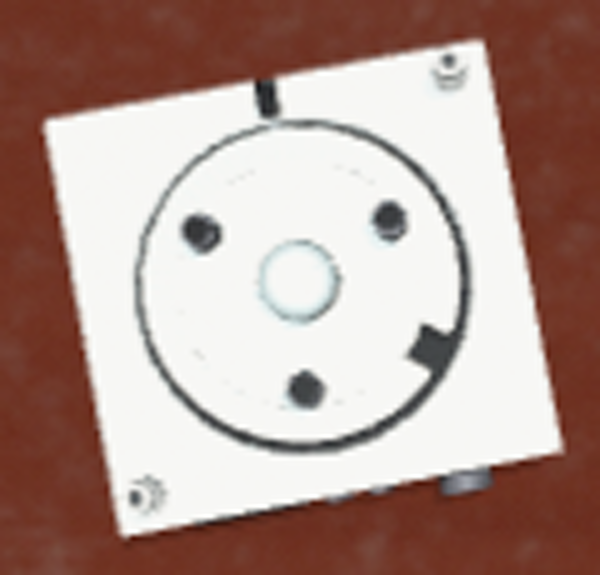

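View pics/scenec.png

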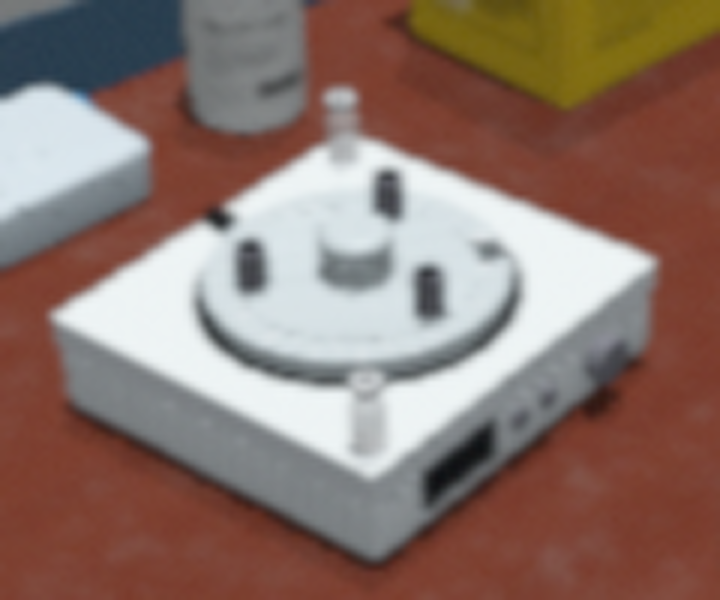

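The top crop (5x, offset 210,125) shows the nose at (267,97), the notch at (432,348), the sleeves at (202,233), (390,220) and (305,390), and the hub at (299,281). The vials stand near (145,495) and (450,70).

```bash
cat > h.py <<'E'
import numpy as np, cv2
def ray(m,uv,z):
    K=m["intrinsics"];R=cv2.Rodrigues(np.array(m["rvec"]))[0];t=np.array(m["tvec"])
    d=R.T@np.linalg.solve(K,[uv[0],uv[1],1]);c=-R.T@t
    return c+d*(z-c[2])/d[2]
def proj(m,P):
    return cv2.projectPoints(np.array(P,float).reshape(-1,3),np.array(m["rvec"]),np.array(m["tvec"]),m["intrinsics"],None)[0].reshape(-1,2)
E
python3 - <<'E'
from h import *
from workcell import bot
m=bot.camera_model("top")
f=lambda x,y,z:ray(m,(210+(x+.5)/5-.5,125+(y+.5)/5-.5),z)
cs=[f(*c,.053) for c in[(45,120),(485,38),(563,452),(122,537)]]
print(np.round(cs,4));c=np.mean(cs,0);print("centre corners",c)
for n,a in dict(hub=(299,281,.087),nose=(267,97,.061),notch=(432,348,.063),sA=(202,233,.085),sB=(390,220,.085),sC=(305,390,.085),vial1=(145,495,.07),vial2=(450,72,.07)).items():
    p=f(*a);d=(p-c)[:2];print(n,np.round(p,4),"r %.4f ang %.1f"%(np.hypot(*d),np.degrees(np.arctan2(d[1],d[0]))))
e=[cs[1]-cs[2],cs[0]-cs[3]];print([np.degrees(np.arctan2(v[1],v[0])) for v in e])
m=bot.camera_model("scene")
# scene hub top check
print(ray(m,(235+355/6,170+238/6),.087))
s=bot.read_state();print(cv2.Rodrigues(s["tcp_rot"])[0].round(3))
E
```

```text
[[ 0.6336  0.0618  0.053 ]
 [ 0.67   -0.136   0.053 ]
 [ 0.482  -0.1692  0.053 ]
 [ 0.4463  0.028   0.053 ]]
centre corners [ 0.55798675 -0.05384646  0.053     ]
hub [ 0.5568 -0.0545  0.087 ] r 0.0013 ang -149.3
nose [ 0.642  -0.0383  0.061 ] r 0.0854 ang 10.5
notch [ 0.5288 -0.111   0.063 ] r 0.0642 ang -117.0
sA [ 0.5782 -0.0126  0.085 ] r 0.0459 ang 63.9
sB [ 0.5833 -0.0939  0.085 ] r 0.0474 ang -57.7
sC [ 0.5098 -0.0566  0.085 ] r 0.0483 ang -176.7
vial1 [0.4651 0.0148 0.07  ] r 0.1155 ang 143.5
vial2 [ 0.6511 -0.1203  0.07  ] r 0.1143 ang -35.5
[np.float64(10.019634391309186), np.float64(10.2605667016518)]
[ 0.54743463 -0.04653875  0.087     ]
[[ 0.933  0.36  -0.001]
 [ 0.36  -0.933  0.002]
 [ 0.    -0.002 -1.   ]]
```

```bash
cat >> h.py <<'E'
def plan(pos,rv,target,yaw):
    "target TCP pos, yaw deg of tool y in world (tool down) -> shift cm, turn, tool axes"
    R=cv2.Rodrigues(np.array(rv))[0];a=np.radians(yaw)
    y=np.array([np.cos(a),np.sin(a),0]);z=np.array([0,0,-1.]);x=np.cross(y,z)
    T=np.stack([x,y,z],1)
    return np.round(R.T@(np.array(target)-pos)*100,2),np.round(cv2.Rodrigues(R.T@T)[0].ravel(),3)
E
python3 - <<'E'
from h import *
from workcell import bot
m=bot.camera_model("scene")
s=bot.read_state();print(plan(s["tool_pos"],s["tcp_rot"],[.515,-.031,.36],-29))
im=cv2.imread("pics/scene0.png")
C=np.array([.557,-.054]);P=[[*C,.087]]+[[*(C+.048*np.array([np.cos(a),np.sin(a)])),.085] for a in np.radians([-57.7,63.9,-176.7])]
P+=[[.6336,.0618,.053],[.67,-.136,.053],[.482,-.1692,.053],[.4463,.028,.053]]
im=cv2.resize(im[170:270,235:355],None,fx=6,fy=6,interpolation=cv2.INTER_CUBIC)
for u in proj(m,P): cv2.circle(im,tuple(int(v) for v in ((u-[235,170]+.5)*6)),3,(0,0,255),-1)
cv2.imwrite("pics/sceneo.png",im)
E
```

```text
(array([ 46.92, -46.  ,   4.45]), array([-0.002, -0.001, -0.696]))
```

View pics/sceneo.png

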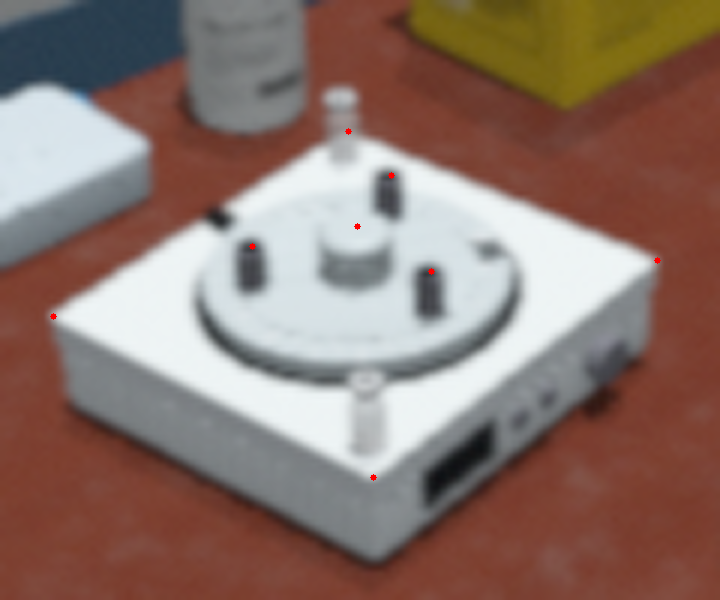

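The reprojected points land on the scene view's corners and sleeves, so the two cameras agree. I'll move above the start of the push with the gripper shut.

```bash
python3 -m jog '[[[1,5,-5,0.5,0,0,0],[1,10,-10,1,0,0,-0.1],[1,15,-15,1.5,0,0,-0.2],[1,20,-20,2,0,0,-0.3],[1,25,-25,2.5,0,0,-0.4],[1,30,-30,3,0,0,-0.5],[1,35,-35,3.5,0,0,-0.6],[1,40,-40,4,0,0,-0.7],[1,44,-43.5,4.5,0,0,-0.7],[1,46.9,-46,4.5,0,0,-0.7],[1,46.9,-46,4.5,0,0,-0.7],[1,46.9,-46,4.5,0,0,-0.7]]]' 30
python3 - <<'E'
from h import *
from workcell import bot
s=bot.read_state();print(s["time"],s["tool_pos"],s["width"],s["wrist_force"],plan(s["tool_pos"],s["tcp_rot"],[.515,-.031,.36],-29))
m=bot.camera_model("wrist");im=bot.read_camera("wrist");cv2.imwrite("pics/w1.png",im[:,:,::-1]);print(m)
E
```

```text
time: 1.6
tool_pos: [0.5154, -0.0294, 0.3591]
tcp_rot: [-2.7, -1.605, 0.001]
wrist_force: [0.2, 0.4, 0.3]
width: -0.007
1.6 [ 0.51539267 -0.02938886  0.35906366] -0.006509601821385637 [0.20637168 0.43695066 0.33405556] (array([-0.16,  0.04, -0.09]), array([-0.001,  0.   ,  0.008]))
{'intrinsics': array([[320.54834846,   0.        , 324.91986415],
       [  0.        , 320.54834846, 199.87891207],
       [  0.        ,   0.        ,   1.        ]]), 'rvec': array([-2.74766034,  0.69814507,  0.1126265 ]), 'tvec': array([-0.46590743,  0.18387231,  0.40566064])}
```

View pics/w1.png

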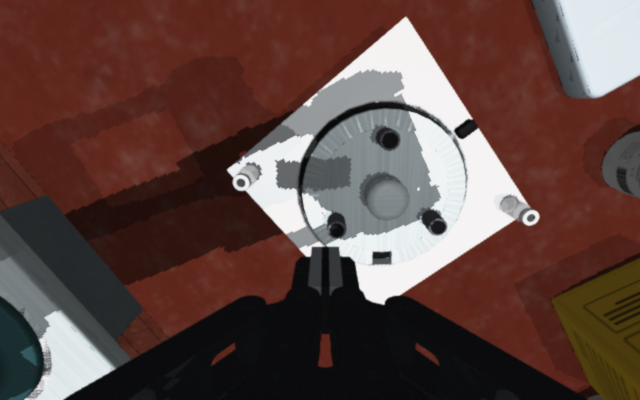

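The wrist view shows the sleeves at (387,138), (336,227) and (434,221), the notch at (381,258), the nose at (466,129), and the vials at (243,180) and (530,215). I'll cross-check these positions and plan the descent.

Run:
```python
from h import *
from workcell import bot
m=bot.camera_model("wrist");C=np.array([.557,-.054])
for n,a in dict(s2=(387,136,.085),s3=(336,221,.085),s1=(435,216,.085),notch=(381,258,.063),nose=(466,128,.061)).items():
    p=ray(m,a[:2],a[2]);d=p[:2]-C;print(n,p.round(4),"r %.4f ang %.1f"%(np.hypot(*d),np.degrees(np.arctan2(d[1],d[0]))))
s=bot.read_state();print(proj(m,s["tool_pos"]+[0,0,-.173]))
print(plan(s["tool_pos"],s["tcp_rot"],[.515,-.031,.247],-29))
```

```text
s2 [ 0.5795 -0.0076  0.085 ] r 0.0515 ang 64.2
s3 [ 0.5138 -0.0498  0.085 ] r 0.0434 ang 174.4
s1 [ 0.5863 -0.0843  0.085 ] r 0.0422 ang -46.0
notch [ 0.5295 -0.1103  0.063 ] r 0.0626 ang -116.0
nose [ 0.6415 -0.0373  0.061 ] r 0.0861 ang 11.2
[[326.35123878 264.03901778]]
(array([-0.02,  0.04, 11.21]), array([-0.001,  0.001,  0.007]))
```

Run:
```python
from h import *
from workcell import bot
m=bot.camera_model("wrist");C=np.array([.557,-.054])
im=cv2.imread("pics/w1.png")[80:300,220:550];im=cv2.resize(im,None,fx=2.4,fy=2.4,interpolation=cv2.INTER_CUBIC)
def dot(P,c):
    for u in proj(m,P): cv2.circle(im,tuple(int(v) for v in ((u-[220,80]+.5)*2.4)),3,c,-1)
ring=lambda r,z:[[*(C+r*np.array([np.cos(a),np.sin(a)])),z] for a in np.radians(range(0,360,10))]
sl=lambda z:[[*(C+.048*np.array([np.cos(a),np.sin(a)])),z] for a in np.radians([-57,63,-177])]
dot(sl(.085),(0,0,255));dot(sl(.063),(0,255,0));dot(ring(.076,.053),(255,0,0));dot([[*C,.087]],(0,0,255))
cv2.imwrite("pics/w1o.png",im)
```

```text
(no output)
```

View pics/w1o.png

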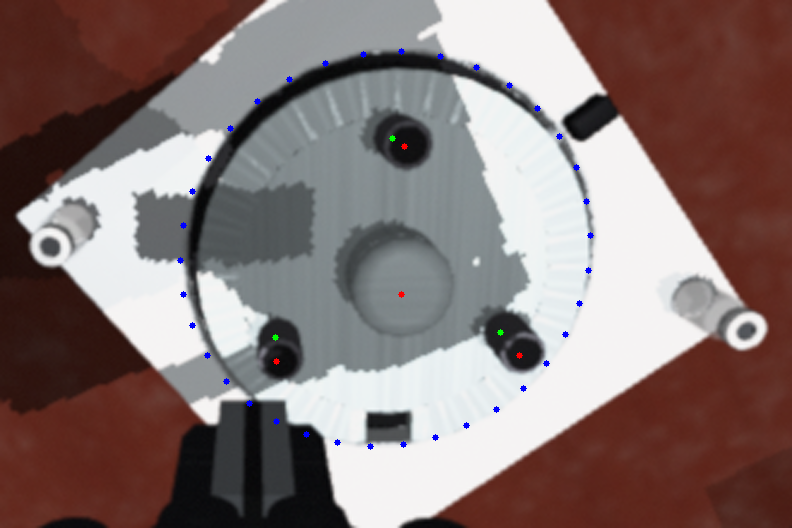

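The overlay matches the image (red dots on the sleeve tops, blue on the bowl edge), so the geometry is good. The fingertip clears sleeve 3, so I'll descend.

```bash
python3 -m jog '[[[1,-0.1,0,3,0,0,0],[1,-0.1,0,6,0,0,0],[1,-0.1,0,8.5,0,0,0],[1,-0.1,0,10.5,0,0,0],[1,-0.1,0,11.2,0,0,0],[1,-0.1,0,11.2,0,0,0],[1,-0.1,0,11.2,0,0,0]]]'
cat > arc.py <<'E'
from h import *
from workcell import bot
import sys
# tip angles (deg, about C), radius mm
s=bot.read_state();C=np.array([.557,-.054])
d=s["tool_pos"][:2]-C;R=cv2.Rodrigues(s["tcp_rot"])[0]
print(s["time"],s["tool_pos"].round(4),"tip ang %.1f r %.4f yaw %.1f"%(np.degrees(np.arctan2(d[1],d[0])),np.hypot(*d),np.degrees(np.arctan2(R[1,1],R[0,1]))),"F",s["wrist_force"].round(1),"q6",s["q"][5].round(2))
if len(sys.argv)>1:
    r=float(sys.argv[1])/1000;z=float(sys.argv[2])
    for a in map(float,sys.argv[3:]):
        t=[*(C+r*np.array([np.cos(np.radians(a)),np.sin(np.radians(a))])),z]
        sh,tu=plan(s["tool_pos"],s["tcp_rot"],t,a+180);print(a,sh,tu)
E
python3 arc.py 48 .247 156 161 166 171 176 181 186 191 196 201 206 211
```

```text
time: 2.52
tool_pos: [0.515, -0.0328, 0.2487]
tcp_rot: [2.703, 1.599, 0.002]
wrist_force: [0.6, 0.3, -0.5]
width: -0.002
2.525 [ 0.515  -0.0328  0.2487] tip ang 153.2 r 0.0471 yaw -28.8 F [ 0.6  0.3 -0.5] q6 0.39
156.0 [-0.24 -0.08  0.17] [ 0.002 -0.001 -0.084]
161.0 [-0.65 -0.02  0.17] [ 0.002 -0.    -0.171]
166.0 [-1.06  0.07  0.17] [ 0.002 -0.    -0.258]
171.0 [-1.46  0.19  0.17] [ 0.002 -0.    -0.345]
176.0 [-1.85  0.35  0.17] [ 0.002 -0.    -0.433]
181.0 [-2.22  0.54  0.17] [ 0.002 -0.    -0.52 ]
186.0 [-2.57  0.76  0.17] [ 0.002 -0.    -0.607]
191.0 [-2.91  1.02  0.17] [ 0.002  0.    -0.694]
196.0 [-3.22  1.3   0.17] [ 0.002  0.    -0.782]
201.0 [-3.5   1.61  0.18] [ 0.002  0.    -0.869]
206.0 [-3.76  1.94  0.18] [ 0.002  0.    -0.956]
211.0 [-3.98  2.29  0.18] [ 0.002  0.    -1.044]
```

```bash
python3 -m jog '[[[1,-0.25,-0.05,0.1,0,0,-0.08],[1,-0.65,0,0.1,0,0,-0.17],[1,-1.05,0.07,0.1,0,0,-0.26],[1,-1.45,0.2,0.1,0,0,-0.35],[1,-1.85,0.35,0.1,0,0,-0.43],[1,-2.2,0.55,0.1,0,0,-0.52],[1,-2.55,0.75,0.1,0,0,-0.61],[1,-2.9,1,0.1,0,0,-0.69],[1,-3.2,1.3,0.1,0,0,-0.78],[1,-3.5,1.6,0.1,0,0,-0.87],[1,-3.75,1.95,0.1,0,0,-0.96],[1,-4,2.3,0.1,0,0,-1.04]]]'
python3 arc.py 48 .247 216 221 226 231 236 241 246 251 256 261 266 271
python3 - <<'E'
from h import *
from workcell import bot
im=bot.read_camera("top")[125:240,210:330,::-1]
cv2.imwrite("pics/t2.png",cv2.resize(im,None,fx=5,fy=5,interpolation=cv2.INTER_CUBIC))
m=bot.camera_model("wrist");im=bot.read_camera("wrist");cv2.imwrite("pics/w2.png",im[:,:,::-1])
E
```

```text
time: 4.03
tool_pos: [0.5159, -0.0786, 0.2479]
tcp_rot: [1.547, 2.733, 0.001]
wrist_force: [-0.7, 1.5, 0.3]
width: 0.001
4.025 [ 0.5159 -0.0786  0.2479] tip ang -149.1 r 0.0479 yaw 31.0 F [-0.7  1.5  0.3] q6 -0.74
216.0 [-0.43  0.01  0.09] [ 0.001  0.001 -0.087]
221.0 [-0.84  0.06  0.09] [ 0.001  0.001 -0.175]
226.0 [-1.25  0.15  0.09] [ 0.001  0.001 -0.262]
231.0 [-1.65  0.28  0.09] [ 0.001  0.001 -0.349]
236.0 [-2.04  0.44  0.09] [ 0.001  0.001 -0.437]
241.0 [-2.41  0.63  0.09] [ 0.001  0.001 -0.524]
246.0 [-2.76  0.86  0.09] [ 0.001  0.001 -0.611]
251.0 [-3.1   1.11  0.09] [ 0.001  0.001 -0.698]
256.0 [-3.4   1.4   0.09] [ 0.001  0.002 -0.786]
261.0 [-3.69  1.71  0.09] [ 0.001  0.002 -0.873]
266.0 [-3.94  2.04  0.09] [ 0.001  0.002 -0.96 ]
271.0 [-4.17  2.39  0.09] [ 1.000e-03  2.000e-03 -1.047e+00]
```

View pics/t2.png

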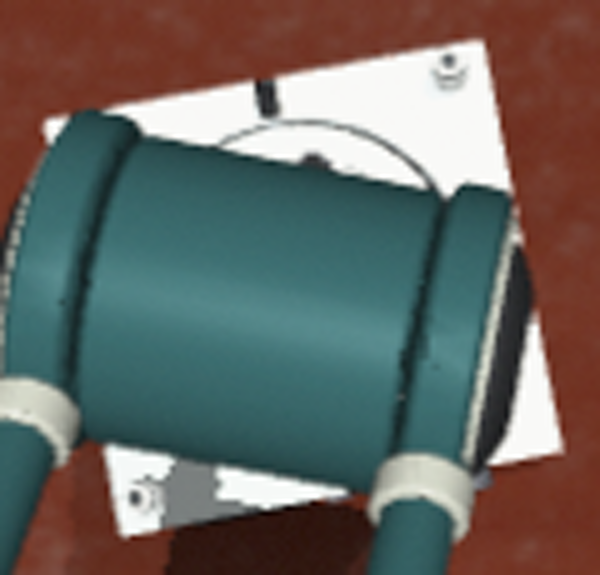

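View pics/w2.png

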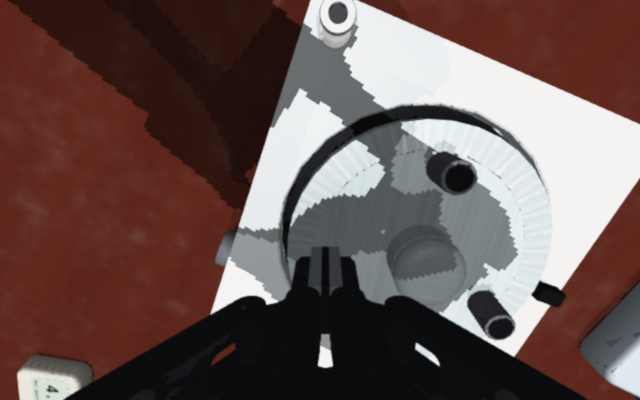

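The wrist view shows two sleeve tops at (459,177) and (500,326), and sleeve 3 is hidden behind the fingers. The rotor has turned, so I'll measure the angle.

```bash
cat > ang.py <<'E'
from h import *
from workcell import bot
import sys
m=bot.camera_model("wrist");C=np.array([.557,-.054]);z=float(sys.argv[1])
for a in sys.argv[2:]:
    p=ray(m,tuple(map(float,a.split(","))),z);d=p[:2]-C;print(a,p.round(4),"r %.4f ang %.1f"%(np.hypot(*d),np.degrees(np.arctan2(d[1],d[0]))))
E
python3 ang.py .085 459,177 500,326; python3 ang.py .061 550,294
```

```text
459,177 [ 0.5411 -0.0089  0.085 ] r 0.0478 ang 109.4
500,326 [ 0.6062 -0.0588  0.085 ] r 0.0494 ang -5.5
550,294 [ 0.64   -0.0363  0.061 ] r 0.0848 ang 12.1
```

```bash
python3 -m jog '[[[1,-0.45,0,0.1,0,0,-0.09],[1,-0.85,0.06,0.1,0,0,-0.17],[1,-1.25,0.15,0.1,0,0,-0.26],[1,-1.65,0.3,0.1,0,0,-0.35],[1,-2.05,0.45,0.1,0,0,-0.44],[1,-2.4,0.65,0.1,0,0,-0.52],[1,-2.75,0.85,0.1,0,0,-0.61],[1,-3.1,1.1,0.1,0,0,-0.7],[1,-3.4,1.4,0.1,0,0,-0.79],[1,-3.7,1.7,0.1,0,0,-0.87],[1,-3.95,2.05,0.1,0,0,-0.96],[1,-4.15,2.4,0.1,0,0,-1.05]]]'
python3 arc.py 48 .247 274 277 280 283 286 289 292
python3 - <<'E'
from h import *
from workcell import bot
m=bot.camera_model("wrist");im=bot.read_camera("wrist");cv2.imwrite("pics/w3.png",im[:,:,::-1])
E
```

```text
time: 5.62
tool_pos: [0.5575, -0.1019, 0.2463]
tcp_rot: [-0.029, 3.141, -0.001]
wrist_force: [0.1, -0.1, -0.5]
width: -0.0
5.625 [ 0.5575 -0.1019  0.2463] tip ang -89.4 r 0.0479 yaw 91.1 F [ 0.1 -0.1 -0.5] q6 -1.81
274.0 [-0.28 -0.01 -0.07] [-0.     0.001 -0.051]
277.0 [-0.54  0.01 -0.07] [-0.     0.001 -0.104]
280.0 [-0.78  0.04 -0.07] [-0.     0.001 -0.156]
283.0 [-1.03  0.09 -0.07] [-0.     0.001 -0.208]
286.0 [-1.28  0.15 -0.07] [-0.001  0.001 -0.261]
289.0 [-1.52  0.22 -0.07] [-0.001  0.001 -0.313]
292.0 [-1.75  0.3  -0.07] [-0.001  0.001 -0.365]
```

View pics/w3.png

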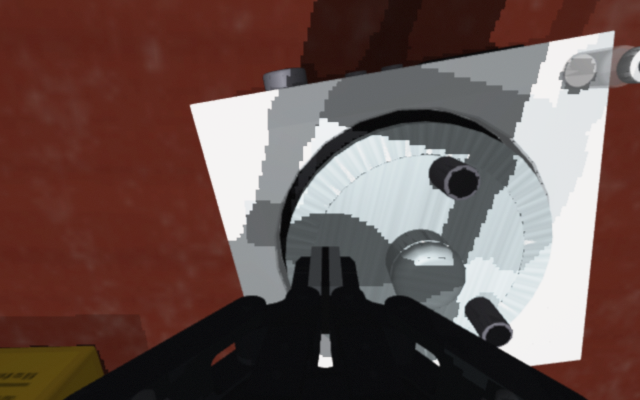

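Sleeve tops are now at (462,182) and (496,333).

```bash
python3 ang.py .085 462,182 496,333
```

```text
462,182 [ 0.5121 -0.0443  0.085 ] r 0.0459 ang 167.8
496,333 [ 0.5888 -0.0155  0.085 ] r 0.0499 ang 50.4
```

```bash
python3 -m jog '[[[1,-0.28,0,-0.05,0,0,-0.05],[1,-0.54,0,-0.05,0,0,-0.1],[1,-0.78,0.04,-0.05,0,0,-0.16],[1,-1.03,0.09,-0.05,0,0,-0.21],[1,-1.28,0.15,-0.05,0,0,-0.26],[1,-1.52,0.22,-0.05,0,0,-0.31],[1,-1.52,0.22,-0.05,0,0,-0.31]]]'
python3 arc.py 48 .247 290 291 292 293
python3 - <<'E'
from h import *
from workcell import bot
m=bot.camera_model("wrist");im=bot.read_camera("wrist");cv2.imwrite("pics/w4.png",im[:,:,::-1])
im=im[80:380,240:640,::-1];cv2.imwrite("pics/w4c.png",cv2.resize(im,None,fx=2,fy=2,interpolation=cv2.INTER_CUBIC))
E
```

```text
time: 6.55
tool_pos: [0.5727, -0.0993, 0.2467]
tcp_rot: [-0.508, 3.099, -0.0]
wrist_force: [0.3, -0.1, 0.5]
width: -0.001
6.55 [ 0.5727 -0.0993  0.2467] tip ang -70.9 r 0.0479 yaw 108.6 F [ 0.3 -0.1  0.5] q6 -2.11
290.0 [-0.08 -0.01 -0.03] [-0.     0.001 -0.024]
291.0 [-0.16 -0.   -0.03] [-0.     0.001 -0.042]
292.0 [-0.24 -0.   -0.03] [-0.     0.001 -0.059]
293.0 [-0.33  0.01 -0.03] [-0.     0.001 -0.077]
```

View pics/w4c.png

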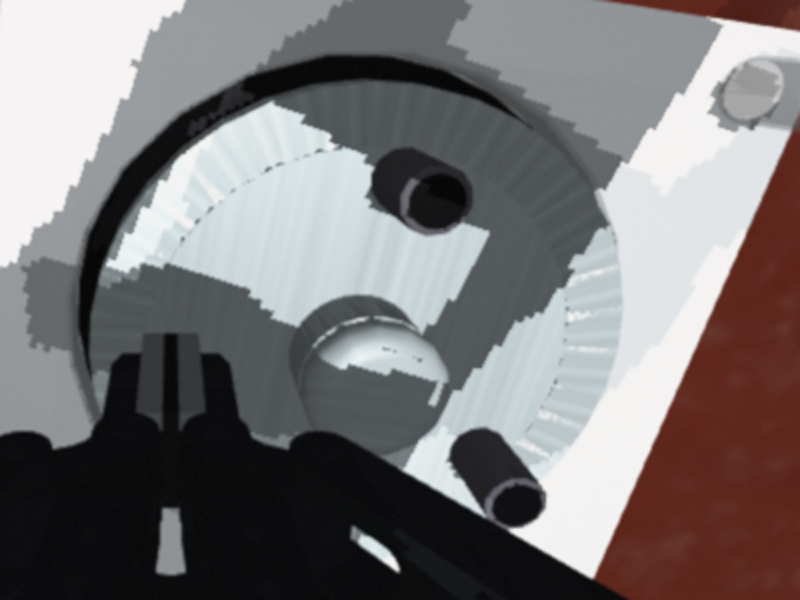

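The sleeve top rings are at crop (436,195) and (515,502), which is full-image (458,177.5) and (497.5,331).

```bash
python3 ang.py .085 458,177.5 497.5,331
```

```text
458,177.5 [ 0.5105 -0.0604  0.085 ] r 0.0469 ang -172.2
497.5,331 [ 0.5751 -0.0074  0.085 ] r 0.0500 ang 68.8
```

The notch is at about 8.3° and the target is about 10.3°. I'll push 2° more, back off, lift and look.

```bash
python3 -m jog '[[[1,-0.1,0,0,0,0,-0.02],[1,-0.18,0,0,0,0,-0.04],[1,-0.18,0,0,0,0,-0.04],[1,-0.18,0,0,0,0,-0.04],[1,0.4,0,0,0,0,-0.04],[1,0.5,0,-2,0,0,-0.04],[1,0.5,0,-5,0,0,-0.04],[1,0.5,0,-9,0,0,-0.04],[1,0.5,0,-12,0,0,-0.04],[1,0.5,0,-12,0,0,-0.04]]]'
python3 arc.py
python3 - <<'E'
from h import *
from workcell import bot
s=bot.read_state()
print("to side",plan(s["tool_pos"],s["tcp_rot"],[.45,-.30,.36],80))
m=bot.camera_model("wrist");im=bot.read_camera("wrist");cv2.imwrite("pics/w5.png",im[:,:,::-1])
E
```

```text
time: 7.85
tool_pos: [0.5689, -0.1013, 0.3713]
tcp_rot: [-0.572, 3.081, -0.005]
wrist_force: [0.1, 0.3, -0.2]
width: -0.001
7.85 [ 0.5689 -0.1013  0.3713] tip ang -75.8 r 0.0488 yaw 111.0 F [ 0.1  0.3 -0.2] q6 -2.16
to side (array([ 18.24, -14.27,   1.07]), array([-0.003,  0.008,  0.542]))
```

View pics/w5.png

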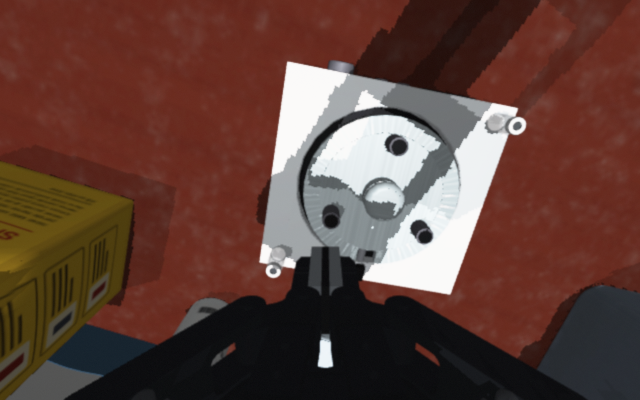

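The notch is visible at (370,257), but the nose is hidden by the fingers. I'll turn the gripper above the hub so the nose side is in view.

```bash
python3 - <<'E'
from h import *
from workcell import bot
s=bot.read_state()
print(plan(s["tool_pos"],s["tcp_rot"],[.557,-.054,.36],-60))
E
python3 -m jog '[[[1,0.5,0.5,0,0,0,0.18],[1,1,1,0,0,0,0.36],[1,1,2,0,0,0,0.54],[1,1,3,0,0,0,0.72],[1,1,4,0,0,0,0.9],[1,0.7,4.8,0.5,0,0,1.08],[1,0.7,4.8,1,0,0,1.26],[1,0.7,4.8,1,0,0,1.44],[1,0.7,4.8,1,0,0,1.62],[1,0.7,4.8,1,0,0,1.8],[1,0.7,4.8,1,0,0,1.98],[1,0.7,4.8,1,0,0,2.16]]]'
python3 - <<'E'
from h import *
from workcell import bot
s=bot.read_state()
print(plan(s["tool_pos"],s["tcp_rot"],[.557,-.054,.36],-60))
E
```

```text
(array([-0.65,  4.8 ,  0.88]), array([0.006, 0.004, 2.985]))
time: 9.4
tool_pos: [0.5432, -0.0586, 0.3545]
tcp_rot: [-2.458, -1.953, 0.003]
wrist_force: [-0.8, -0.2, 0.3]
width: -0.003
(array([ 0.76,  1.24, -0.55]), array([-0.003,  0.001,  0.819]))
```

```bash
python3 -m jog '[[[1,0.76,1.24,-0.6,0,0,0.18],[1,0.76,1.24,-0.6,0,0,0.36],[1,0.76,1.24,-0.6,0,0,0.54],[1,0.76,1.24,-0.6,0,0,0.7],[1,0.76,1.24,-0.6,0,0,0.82],[1,0.76,1.24,-0.6,0,0,0.82],[1,0.76,1.24,-0.6,0,0,0.82]]]'
python3 - <<'E'
from h import *
from workcell import bot
s=bot.read_state()
print(plan(s["tool_pos"],s["tcp_rot"],[.557,-.054,.36],-60))
m=bot.camera_model("wrist");im=bot.read_camera("wrist");cv2.imwrite("pics/w6.png",im[:,:,::-1])
im=im[80:330,230:530,::-1];cv2.imwrite("pics/w6c.png",cv2.resize(im,None,fx=2.4,fy=2.4,interpolation=cv2.INTER_CUBIC))
E
```

```text
time: 10.28
tool_pos: [0.5573, -0.054, 0.3613]
tcp_rot: [-3.031, -0.824, 0.002]
wrist_force: [0.7, 0.2, -0.0]
width: -0.001
(array([-0.03, -0.01,  0.13]), array([-0.001,  0.001,  0.007]))
```

View pics/w6c.png

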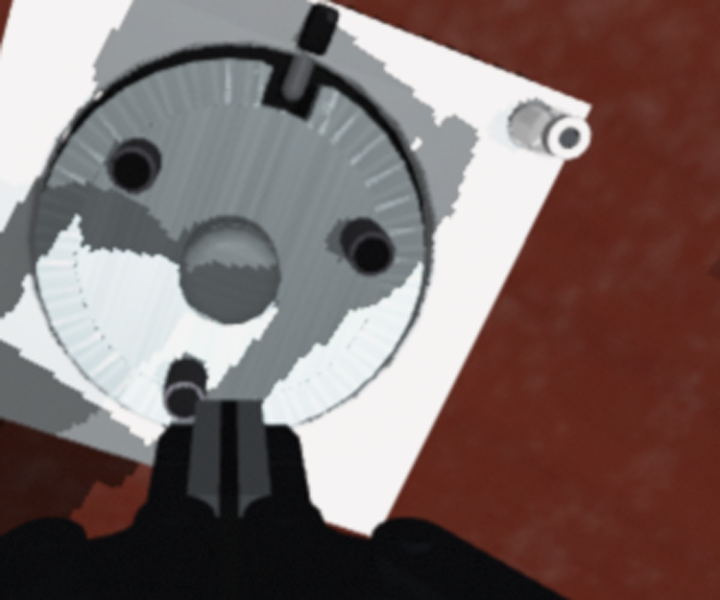

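The crop shows the steel pin inside the notch. The notch's inner corners are at (265,103) and (308,118), its outer corners about (281,57) and (323,77), the pin's inner end at (292,97), and the nose at (320,28).

```bash
f(){ python3 -c "print(','.join(str(v) for v in (230+$1/2.4,80+$2/2.4)))"; }
python3 ang.py .063 $(f 265 103) $(f 308 118) $(f 281 57) $(f 322 77); echo pin; python3 ang.py .051 $(f 292 97) $(f 303 60); echo nose; python3 ang.py .061 $(f 320 28); echo sl; python3 ang.py .085 $(f 133 170) $(f 372 254) $(f 184 400)
```

```text
340.4166666666667,122.91666666666667 [ 0.6136 -0.0345  0.063 ] r 0.0599 ang 19.1
358.33333333333337,129.16666666666669 [ 0.6167 -0.0497  0.063 ] r 0.0599 ang 4.1
347.08333333333337,103.75 [ 0.6291 -0.0313  0.063 ] r 0.0756 ang 17.5
364.1666666666667,112.08333333333334 [ 0.6306 -0.0466  0.063 ] r 0.0739 ang 5.8
pin
351.6666666666667,120.41666666666667 [ 0.6196 -0.0426  0.051 ] r 0.0637 ang 10.3
356.25,105.0 [ 0.6322 -0.0393  0.051 ] r 0.0767 ang 11.1
nose
363.33333333333337,91.66666666666667 [ 0.6435 -0.0378  0.061 ] r 0.0880 ang 10.6
sl
285.4166666666667,150.83333333333334 [ 0.5753 -0.0071  0.085 ] r 0.0503 ang 68.7
385.0,185.83333333333334 [ 0.5908 -0.0886  0.085 ] r 0.0483 ang -45.6
306.6666666666667,246.66666666666669 [ 0.5127 -0.0611  0.085 ] r 0.0448 ang -170.9
```

The notch is at 11.6° and the pin at about 10.7°, so the offset is about 1 mm. Next I descend to just above the hub, then press in small steps.

```bash
python3 -m jog '[[[1,0,0,3,0,0,0],[1,0,0,6,0,0,0],[1,0,0,8,0,0,0],[1,0,0,9,0,0,0],[1,0,0,9.6,0,0,0],[1,0,0,9.6,0,0,0]]]'
python3 -m jog '[[[1,0,0,0.2,0,0,0],[1,0,0,0.4,0,0,0],[1,0,0,0.6,0,0,0],[1,0,0,0.8,0,0,0],[1,0,0,0.8,0,0,0]]]'
```

```text
time: 11.08
tool_pos: [0.5579, -0.054, 0.2664]
tcp_rot: [3.032, 0.821, 0.0]
wrist_force: [0.1, 0.2, 0.7]
width: -0.001
time: 11.7
tool_pos: [0.5579, -0.054, 0.259]
tcp_rot: [3.032, 0.821, 0.001]
wrist_force: [-0.7, 0.4, 5.4]
width: -0.0
```

```bash
python3 -m jog '[[[1,0,0,0.1,0,0,0],[1,0,0,0.2,0,0,0],[1,0,0,0.3,0,0,0],[1,0,0,0.4,0,0,0],[1,0,0,0.5,0,0,0],[1,0,0,0.5,0,0,0]]]'
python3 -m jog '[[[1,0,0,0.1,0,0,0],[1,0,0,0.2,0,0,0],[1,0,0,0.3,0,0,0],[1,0,0,0.3,0,0,0]]]'
```

```text
time: 12.45
tool_pos: [0.5579, -0.054, 0.2542]
tcp_rot: [3.032, 0.821, 0.001]
wrist_force: [-1.6, 1.5, 6.0]
width: -0.002
time: 12.95
tool_pos: [0.5579, -0.054, 0.2512]
tcp_rot: [3.032, 0.821, 0.001]
wrist_force: [-2.8, 0.6, 6.6]
width: 0.001
```

It is sliding down at about 6 N. I'll continue to the hard stop.

```bash
python3 -m jog '[[[1,0,0,0.05,0,0,0],[1,0,0,0.1,0,0,0],[1,0,0,0.15,0,0,0],[1,0,0,0.15,0,0,0]]]'
python3 -m jog '[[[1,0,0,0.05,0,0,0],[1,0,0,0.1,0,0,0],[1,0,0,0.1,0,0,0]]]'
```

```text
time: 13.45
tool_pos: [0.558, -0.054, 0.2504]
tcp_rot: [3.032, 0.821, 0.001]
wrist_force: [-4.2, -0.1, 11.2]
width: 0.0
time: 13.82
tool_pos: [0.5581, -0.0541, 0.2504]
tcp_rot: [3.032, 0.821, 0.001]
wrist_force: [-6.0, 0.9, 16.4]
width: 0.003
```

It is at the hard stop: z has stalled at 0.2504 against an expected 0.250, and the force is rising. One slightly firmer press, then I lift clear and move aside to look.

```bash
python3 -m jog '[[[1,0,0,0.1,0,0,0],[1,0,0,0.15,0,0,0],[1,0,0,0.15,0,0,0]]]'
python3 -m jog '[[[1,0,0,-0.3,0,0,0],[1,0,0,-0.8,0,0,0],[1,0,0,-2,0,0,0],[1,0,0,-5,0,0,0],[1,0,0,-9,0,0,0],[1,0,0,-11,0,0,0],[1,0,0,-11,0,0,0]]]'
python3 - <<'E'
from h import *
from workcell import bot
s=bot.read_state()
print(plan(s["tool_pos"],s["tcp_rot"],[.45,-.35,.38],-60))
m=bot.camera_model("wrist");im=bot.read_camera("wrist");cv2.imwrite("pics/w7.png",im[:,:,::-1])
im=im[80:330,230:530,::-1];cv2.imwrite("pics/w7c.png",cv2.resize(im,None,fx=2.4,fy=2.4,interpolation=cv2.INTER_CUBIC))
E
```

```text
time: 14.2
tool_pos: [0.5583, -0.0541, 0.2503]
tcp_rot: [3.032, 0.821, 0.001]
wrist_force: [-9.1, 1.1, 25.4]
width: 0.003
time: 15.08
tool_pos: [0.5584, -0.0541, 0.3582]
tcp_rot: [3.031, 0.821, 0.006]
wrist_force: [0.6, -0.0, -1.3]
width: 0.002
(array([-24.28,  20.08,  -2.21]), array([ 0.003, -0.003,  0.005]))
```

View pics/w7c.png

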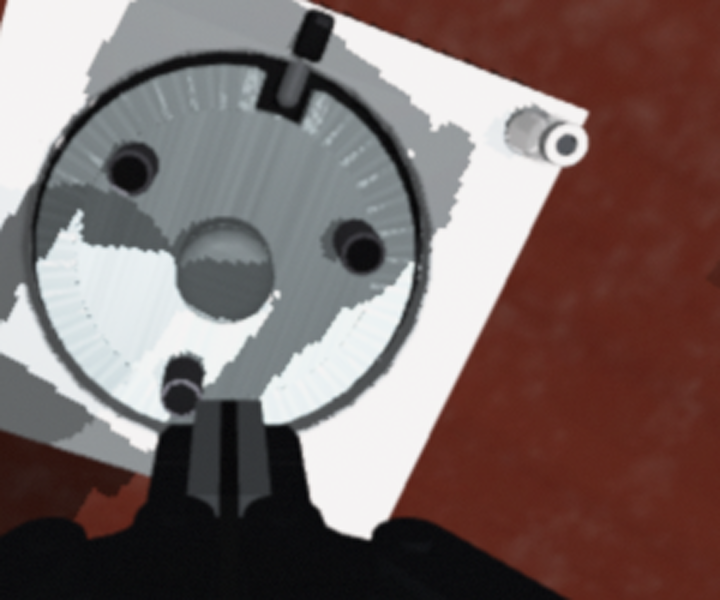

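The rotor sits in the bowl with an even gap all round and the pin in the notch at about (293,85). The vial at (563,143) is where it was. I'll move aside to confirm with the fixed cameras.

```bash
python3 -m jog '[[[1,-4,3.3,-0.5,0,0,0],[1,-8,6.6,-1,0,0,0],[1,-12,10,-1.5,0,0,0],[1,-16,13.3,-2,0,0,0],[1,-20,16.6,-2.2,0,0,0],[1,-24,20,-2.2,0,0,0],[1,-24,20,-2.2,0,0,0],[1,-24,20,-2.2,0,0,0]]]'
python3 - <<'E'
from h import *
from workcell import bot
t=bot.read_camera("top")[125:240,210:330,::-1];s=bot.read_camera("scene")[170:270,235:355,::-1]
m=bot.camera_model("scene");s=cv2.resize(s,None,fx=5,fy=5,interpolation=cv2.INTER_CUBIC)
old=cv2.resize(cv2.imread("pics/scene0.png")[170:270,235:355],None,fx=5,fy=5,interpolation=cv2.INTER_CUBIC)
cv2.imwrite("pics/t8.png",cv2.resize(t,None,fx=5,fy=5,interpolation=cv2.INTER_CUBIC))
cv2.imwrite("pics/s8.png",s)
E
```

```text
time: 16.12
tool_pos: [0.4509, -0.3474, 0.3761]
tcp_rot: [-3.03, -0.818, 0.003]
wrist_force: [0.1, 0.6, 1.1]
width: 0.0
```

View pics/t8.png

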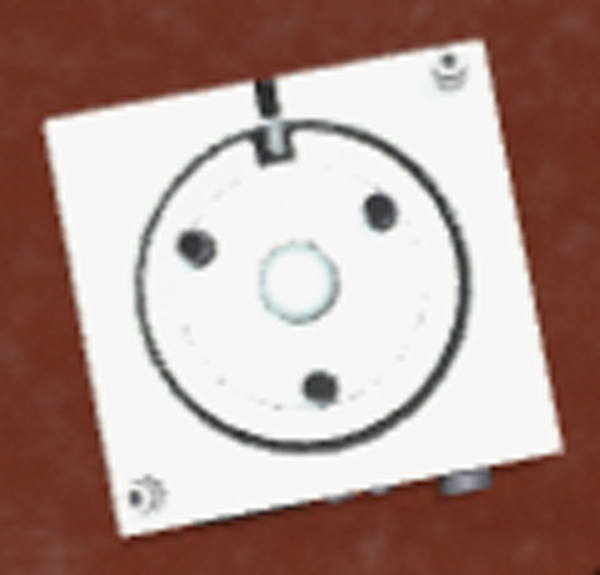

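View pics/s8.png

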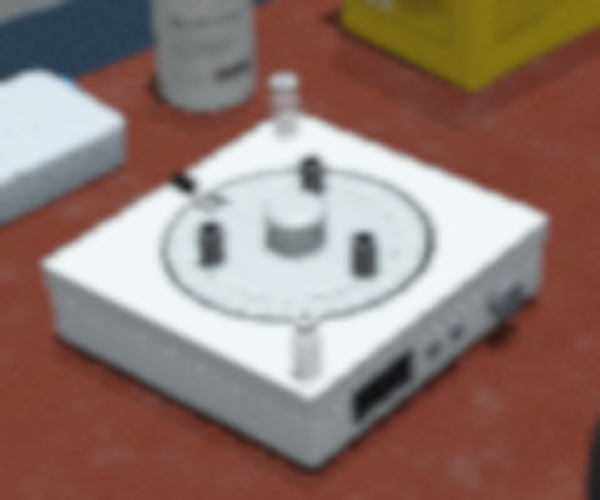

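The scene view shows the disc flush with the deck. The top view shows the pin in the notch at (275,140) and both vials at their first positions, (145,495) and (450,72). The robot is touching nothing, so I'll hand the job in.

Run:
```python
from workcell import bot
print(bot.finish_job())
```

```text
the job is handed in; nothing more can be done
None
```

The rotor is turned into place, pressed fully home and released. I handed the job in at about 16 s, with the gripper clear of everything.

- **Turning:** With the gripper shut, I pushed sleeve 3 about 127° counter-clockwise. The wrist camera then showed the pin inside the notch, with the notch at 11.6° and the pin at about 10.7°, an offset of about 1 mm.
- **Pressing:** The hub slid down at about 6–7 N. It stopped hard at a tool height of 0.2503 m (0.250 m expected), and I pressed to 25 N there, with about 9 N sideways force at the wrist.
- **Last checks:** The scene view shows the disc flush with the deck, and the top and wrist views show the pin in the notch. In the top view both vials are where they started. The top crop leaves out the temperature logger, so I did not compare its position, but the arm never went near it.
- **Disagreements:** My first hub reading from the scene camera was about 12 mm off the top camera. It was a pixel-reading error, and reprojecting the points onto the picture cleared it up. Some sleeve angles read from the wrist camera were a few degrees off, so I relied on the notch and pin for the final alignment.

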